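Put the ultrasound probe back on its raised rest

TASK

Pick up the wireless ultrasound probe with the broad blue head and lay it in the two narrow saddles of the raised rest, flat and centred, with its blue head beyond the blue saddle. Set it down without dropping it, let go, and leave the other probe, with the thin black tip, where it lies.

Things in the scene. Friction and masses are not known exactly. Their poses are not given: they have to be found in the camera images.
- probe_mid (a point): Grip point of the wanted probe, mid-handle, 17 mm above the table it lies on, near its centre of mass (0.24 kg). x runs along the handle to the head, z up. White handle 34 mm wide (y), 34 high, from 75 mm behind this point to 58 ahead; then the blue head, 27 long, 56 wide, 28 high. Grip across the width here.
- probe_head (a point): Centre of the same probe's broad blue head, 71.5 mm ahead of probe_mid along the handle, at the same height.
- seat (a point): Fixed rest: white foot 120 x 90 mm, column, two upright saddles. Point midway between them at floor level, 100 mm above the table; x from white to blue saddle, z up. Saddles 38 mm either side along x, 8 thick; open between, down to a crossbar 42 below. Floors 44 wide (y), lips flare at 45 deg to 15 above, 84 wide. A seated probe has probe_mid 17 mm above this point, x the same way.
- other_probe (a point): Middle of the handle of the other probe, which must be left alone: the same white handle, but a thin round black tip 25 mm across and 35 mm long in place of the broad blue head. x points towards its tip. It lies on the table 17 mm below this point, beside the wanted probe on either side.
There are look-alikes about, which are no part of the job. Leave any red or yellow look-alike of the part that bears probe_mid alone. Leave any purple or yellow look-alike of the part that bears seat alone.

How it is judged:
At the end, for the whole second after the job is handed in: The blue-headed probe lies at rest in both saddles, head beyond the blue one, level and in line within 10 degrees, its grip point within 18 mm lengthwise, 12 mm sideways and 7 mm in height of its place; the other probe is within 30 mm of its start (x of probe_mid in the frame of seat between -0.018 and 0.018 m and y of probe_mid in the frame of seat between -0.012 and 0.012 m and z of probe_mid in the frame of seat between 0.01 and 0.024 m and x of probe_head in the frame of seat above 0.04 m and angle between probe_mid's own z axis and vertical below 0.19 rad and angle between the x axis of probe_mid and the x axis of seat, either way round below 0.19 rad and linear speed of probe below 0.02 m/s and distance of other_probe from where it was at the start of the episode below 0.03 m); the robot touches nothing.
It fails at once if the wanted probe is dropped (falls freely faster than 0.7 m/s, some 25 mm) (linear speed of probe above 0.7 m/s and contact force between the fingers and probe below 0.05 N).
It fails at once if the other probe is moved by more than 30 mm (distance of other_probe from where it was at the start of the episode above 0.03 m).
It also fails if it takes over 38 s, if anything falls off the work surface, if the arm or the gripper's body presses on something with over 40 N, if the wrist force passes 120 N, or if a joint passes its speed limit or range.

ROBOT

A 6-joint arm with a two-finger parallel gripper is mounted at the origin on the work surface. World frame = base frame: x ahead of the robot, y to its left, z up, the work surface at z = 0. Lengths are in m, angles in rad, forces in N, time in s.
With the tool pointing down it reaches from about 0.425 to 0.95 m from the base axis. Payload 3.5 kg.
Tool frame: the origin (TCP) lies at the very end of the fingers, on their centre line; the grasp point (between the pads) lies 19 mm behind it (ctrl.grip_point_offset is the distance from the TCP to the grasp point, in m); z points along the fingers, y is the line along which they close (so a half turn about z gives the same grasp; the last joint's range is limited). The gripper opens to 85 mm and grips with 20 to 120 N. Pads are 22 mm wide; open, the fingers measure 114 mm over their backs; the gripper's body (76 mm by 85 mm) begins 54 mm behind the grasp point. The pads swing forward as they close: fully open they stand 13 mm farther back than shut.
Start: joints at [0.989, 0.286, 1.577, -0, 1.279, -0.15], TCP at [0.282, 0.613, 0.231] pointing down, gripper open.
Joint ranges: [-2.77, 2.77], [-0.9, 2.22], [0.21, 2.48], [-1.53, 4.67], [0.24, 2.81], [-2.84, 2.84]. Speed limits (rad/s): [2.79, 2.79, 3.14, 3.14, 3.14, 3.14].

INTERFACE

Orientations are given as a unit quaternion [x, y, z, w].
In Python, from plant import ctrl gives the robot as it stands. The module is installed in compiled form; this text tells all that it offers.
- The arm moves only by the shell command python3 -m pendant 'ROWS' [OPENING] [FORCE]. ROWS is JSON, a list of rows, each an object of numbers: "dx", "dy", "dz": the shift along the tool's x, y, z in cm; "twist": the turn about the tool's z in degrees. A call has 1 to 10 rows; each row is the pose to reach, as a shift and turn from the pose commanded when the call began, along the tool's axes at that moment; what a row does not reach only later rows make up. A row lasts 1/8 s, in which the tool goes at most 62.5 mm and 10.7 degrees, less where a joint would pass 70% of its speed; a pose out of reach is approached as far as the arm can. A call with a gripper value outside its range is refused whole. OPENING is the opening in per cent of the stroke, from 0 (shut) to 100 (fully open), set as the call begins (- or left out, the last holds). The fingers move at their own pace and stop on an object; FORCE is the grip in N (left out, the last holds). Time passes only in rows, so rows that repeat a pose let the fingers close. It gives the time, the measured TCP pose, the force, the opening and the grip force at its end, in the units of the state.
- ctrl.get_state(): the state, without advancing time (a new reading comes with each control period).
- ctrl.read_camera(name): name is "side" or "top" or "wrist"; returns a dict with "img" (480x640x3 uint8, red, green, blue), "depth" (480x640 float32, m along the optical axis (not along the pixel's ray), 0 where there is no reading), "camera_matrix" (3x3 intrinsics, pixels), "distortion" ([k1, k2, p1, p2, k3] as OpenCV has them; the pictures are not rectified), "xyz" and "rotation" of the camera in the world; the wrist camera has in their place "tool_from_camera" (4x4, takes a point from camera to tool coordinates, whose origin is the TCP and whose axes are the flange's). Camera axes: x right, y up, looking along -z (the intrinsics and any distortion apply to the point x, -y, -z); pixel columns grow to the right and rows downward; lengths in m; the calibration is good to about 2 mm. A picture is of the moment at which its call begins: read the wrist's pose just before it.
- ctrl.sign_off(): hands the job in; it is judged then, once.
The state is a dict: "time": time; "qpos": joint angles; "dq": joint speeds; "joint_efforts": joint torques, N m; "eef_pos": TCP position; "tcp_rot": TCP orientation; "contact_force": force on the tool from outside, world axes, zero at the start; "wrist_torque": the same for the moment, N m; "opening": opening from 0.0 (shut) to 1.0 (fully open); "finger_force": force on a finger pad.
Only numpy, scipy, OpenCV 4.12 (cv2) and the standard library are available. Lean on these libraries where they do the work, as an engineer would, in place of code of your own. Each camera call takes 0.05 s, during which the arm holds its last target. There are 200 camera calls.

## Working session

There is one attempt and no reset: what is moved stays moved. The work goes in short steps, Python scripts to look and compute and a shell command to move; the robot and the scene stay as the last step left them, time stands still between calls to the robot, and variables do not carry over. Pictures are saved under pics/ and viewed, at most 10 in all, crops included, and the job is handed in when it is done.

```bash
mkdir -p pics
cat > h.py <<'E'
import numpy as np, cv2
from plant import ctrl
from scipy.spatial.transform import Rotation as R
def rot(r):
    r=np.array(r,float); return r if r.shape==(3,3) else R.from_quat(r).as_matrix()
def cam(name):
    s=ctrl.get_state(); c=ctrl.read_camera(name)
    if name=="wrist":
        T=np.eye(4);T[:3,:3]=rot(s["tcp_rot"]);T[:3,3]=s["eef_pos"];T=T@np.array(c["tool_from_camera"])
        c["R"],c["p"]=T[:3,:3],T[:3,3]
    else: c["R"],c["p"]=rot(c["rotation"]),np.array(c["xyz"])
    return c
def rays(c,uv):
    n=cv2.undistortPoints(np.array(uv,np.float64).reshape(-1,1,2),np.array(c["camera_matrix"]),np.array(c["distortion"])).reshape(-1,2)
    return np.c_[n[:,0],-n[:,1],-np.ones(len(n))]@c["R"].T
def plane(c,uv,z):
    d=rays(c,uv); return c["p"]+d*((z-c["p"][2])/d[:,2])[:,None]
def cloud(c):  # HxWx3 world points
    v,u=np.mgrid[:480,:640]; d=rays(c,np.c_[u.ravel(),v.ravel()])
    P=c["p"]+d*c["depth"].ravel()[:,None]; P[c["depth"].ravel()==0]=np.nan
    return P.reshape(480,640,3)
def save(c,f): cv2.imwrite("pics/"+f,c["img"][:,:,::-1])
E
python3 - <<'E'
from h import *
for n in("top","side"):
    c=cam(n);save(c,n+"0.png");print(n,c["p"],c["R"].round(2).tolist(),c["distortion"])
    np.savez(n+"0.npz",**{k:c[k] for k in("img","depth","R","p","camera_matrix","distortion")})
print(ctrl.get_state())
E
```

```text
top [0.37635072 0.03978836 1.06909608] [[0.02, 1.0, -0.09], [-1.0, 0.02, -0.0], [0.0, 0.09, 1.0]] [-0.07405325  0.          0.          0.          0.        ]
side [ 0.12729402 -0.38216839  0.62785392] [[0.78, 0.44, -0.46], [-0.63, 0.56, -0.54], [0.02, 0.71, 0.71]] [0.02212557 0.         0.         0.         0.        ]
{'time': 0.1, 'qpos': array([ 9.89008380e-01,  2.87137654e-01,  1.57801288e+00, -2.55536080e-05,
        1.27860951e+00, -1.50007860e-01]), 'dq': array([-0.00093748, -0.00336395, -0.00236231,  0.00102964, -0.00424561,
       -0.00115455]), 'joint_efforts': array([ 1.56088150e-03, -4.07299662e+01, -2.93699992e+01, -7.83969267e-05,
        3.42014326e-03,  4.36320590e-06]), 'eef_pos': array([0.28213557, 0.61255968, 0.2300547 ]), 'tcp_rot': array([ 2.14213162e-01,  9.76786336e-01, -1.01633220e-03, -3.76310778e-04]), 'contact_force': array([ 0.02904039, -0.36816697, -0.47362105]), 'wrist_torque': array([-0.04315745, -0.00670487, -0.01090942]), 'finger_force': 0.0, 'opening': 1.0030043501969625}
```

View pics/top0.png

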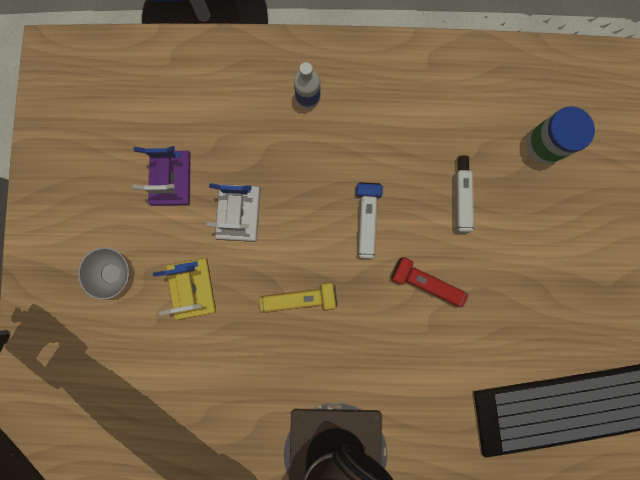

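View pics/side0.png

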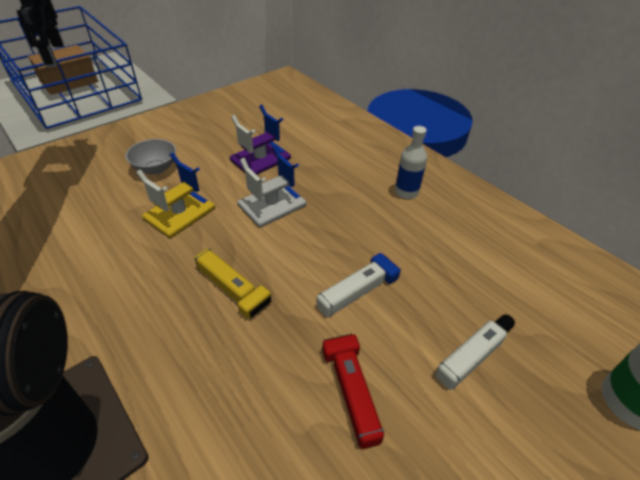

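Top view: the white-handled probe with the broad blue head is at (368,220). The other probe, with the black tip, is at (465,195). Red (430,282) and yellow (298,299) are look-alike probes. The white-footed rest is at (237,212); purple (170,177) and yellow (188,290) are look-alikes. The white-handle/blue-head probe and the white-footed rest fit the description, so I'll confirm both in a crop and measure them.

Run:
```python
from h import *
c=dict(np.load("top0.npz")); P=cloud(c); hsv=cv2.cvtColor(c["img"],cv2.COLOR_RGB2HSV)
cv2.imwrite("pics/crop0.png",cv2.resize(c["img"][160:270,200:400,::-1],None,fx=4,fy=4,interpolation=cv2.INTER_CUBIC))
H,S,V=[hsv[...,i].astype(int) for i in range(3)]
print("table z",np.nanmedian(P[100:140,380:450,2]))
def box(m,x0,x1,y0,y1):
    k=np.zeros_like(m);k[y0:y1,x0:x1]=m[y0:y1,x0:x1];n,l,s,_=cv2.connectedComponentsWithStats(k.astype(np.uint8))
    return l==1+s[1:,4].argmax()
white=(S<50)&(V>90); blue=(H>100)&(H<130)&(S>110)
def rep(n,m,z):
    v,u=np.nonzero(m); p=plane(c,np.c_[u,v],z); r=cv2.minAreaRect(p[:,:2].astype(np.float32)*1000)
    print(n,len(u),"mean",p.mean(0).round(4),"rect",np.round(r[0],1),np.round(r[1],1),round(r[2],1),"depth z p5,50,95",np.nanpercentile(P[m][:,2],[5,50,95]).round(3));return r
def whole(x0,x1,y0,y1): return box((white|blue),x0,x1,y0,y1)
w=box(white,345,395,185,265); b=box(blue,345,395,175,205)
rep("handle",w,.034);rep("head",b,.031)
rep("otherhandle",box(white,445,485,165,240),.034)
# rest: use cloud heights
q=P[175:250,200:268].reshape(-1,3); col=np.c_[H[175:250,200:268].ravel(),S[175:250,200:268].ravel(),V[175:250,200:268].ravel()]
print("foot z hist",np.histogram(q[:,2][~np.isnan(q[:,2])],np.arange(-.01,.14,.01)))
hi=q[:,2]>.085
bl=(col[:,0]>100)&(col[:,0]<130)&(col[:,1]>110)
for n,k in(("blue saddle",hi&bl),("white saddle",hi&~bl)):
    a=q[k]; r=cv2.minAreaRect(a[:,:2].astype(np.float32)*1000); print(n,k.sum(),a.mean(0),a[:,2].max(),r)
rep("foot",box(white,200,262,180,245),.01)
```

```text
table z -0.0005393120181380606
handle 970 mean [ 0.483 -0.057  0.034] rect [482.9 -56.9] [ 33.2 131.3] 87.8 depth z p5,50,95 [0.027 0.033 0.036]
head 285 mean [ 0.5628 -0.0604  0.031 ] rect [561.9 -60.2] [25.7 51.1] 0.4 depth z p5,50,95 [0.026 0.03  0.034]
otherhandle 924 mean [ 0.5434 -0.2644  0.034 ] rect [ 543.3 -263.7] [ 32.4 131.7] 89.5 depth z p5,50,95 [0.029 0.033 0.036]
foot z hist (array([1426, 1338, 1320,    9,    3,    7,  415,   88,   35,   32,  137,
        176,   88,    0,    0]), array([-0.01,  0.  ,  0.01,  0.02,  0.03,  0.04,  0.05,  0.06,  0.07,
        0.08,  0.09,  0.1 ,  0.11,  0.12,  0.13,  0.14]))
blue saddle 155 [0.54899397 0.2207853  0.10354545] 0.11705818250467248 ((549.0595092773438, 220.02642822265625), (79.29536437988281, 7.647398948669434), 88.26818084716797)
white saddle 265 [0.4913024  0.22431251 0.10249951] 0.1175803023009957 ((511.5854187011719, 222.02914428710938), (83.87393188476562, 84.5870590209961), 87.44475555419922)
foot 1974 mean [0.5049 0.2219 0.01  ] rect [511.9 231.5] [108.3 119.2] 87.8 depth z p5,50,95 [0.011 0.015 0.101]
```

View pics/crop0.png

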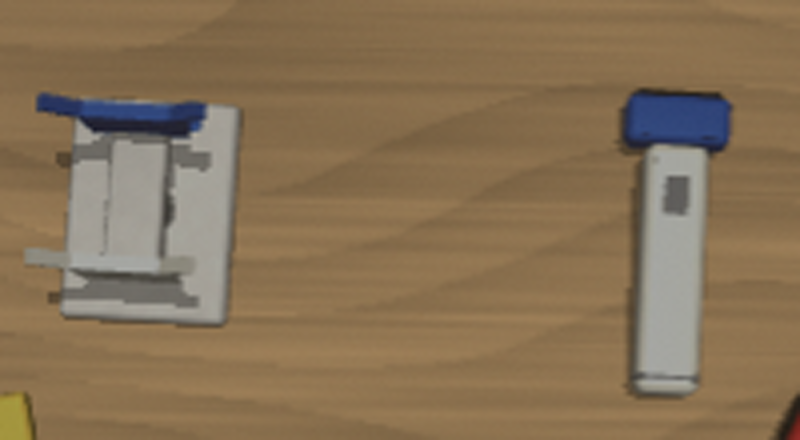

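The crop confirms both: the white handle with the broad blue head, and the white-footed rest with its blue saddle at the far (+x) end. 
- Probe_mid is about (0.491, -0.057), yaw -2.3°. 
- Seat is about (0.511, 0.2215), yaw -2°.

I'm starting the first move now.

```bash
python3 -m pendant '[{"dx":-3.9,"dy":-4.3,"twist":-2},{"dx":-7.8,"dy":-8.6,"twist":-5},{"dx":-11.7,"dy":-12.9,"twist":-8},{"dx":-15.6,"dy":-17.2,"twist":-11},{"dx":-19.5,"dy":-21.5,"twist":-14},{"dx":-23.4,"dy":-25.8,"twist":-17},{"dx":-27.3,"dy":-30.1,"twist":-20},{"dx":-31.2,"dy":-34.4,"twist":-22.4},{"dx":-35.1,"dy":-38.7,"twist":-22.4},{"dx":-39,"dy":-43,"twist":-22.4}]' 100
cat > go.py <<'E'
import sys; from h import *
s=ctrl.get_state(); M=rot(s["tcp_rot"]); t=np.array([float(a) for a in sys.argv[1:4]]); yaw=float(sys.argv[4])
y=np.degrees(np.arctan2(-M[1,0],-M[0,0]))
print("t",s["time"],"pos",np.round(s["eef_pos"],4),"tool shift cm",(M.T@(t-s["eef_pos"])*100).round(2),"head yaw",y.round(2),"twist",round(y-yaw,2),"tilt",M[2].round(3),"F",np.round(s["contact_force"],1),s["opening"])
E
python3 go.py .4914 -.0573 .12 -2.3
```

```text
t 0.1 pos [0.2821 0.6126 0.2301] tool shift cm [-47.04 -52.06  11.1 ] head yaw -24.74 twist -22.44 tilt [ 0.    -0.002 -1.   ] F [ 0.  -0.4 -0.5] 1.0030043501969625$[0]: bad value
```

```bash
python3 -m pendant '[{"dx":-3.9,"dy":-4.3,"dz":0,"twist":-2},{"dx":-7.8,"dy":-8.6,"dz":0,"twist":-5},{"dx":-11.7,"dy":-12.9,"dz":0,"twist":-8},{"dx":-15.6,"dy":-17.2,"dz":0,"twist":-11},{"dx":-19.5,"dy":-21.5,"dz":0,"twist":-14},{"dx":-23.4,"dy":-25.8,"dz":0,"twist":-17},{"dx":-27.3,"dy":-30.1,"dz":0,"twist":-20},{"dx":-31.2,"dy":-34.4,"dz":0,"twist":-22.4},{"dx":-35.1,"dy":-38.7,"dz":0,"twist":-22.4},{"dx":-39,"dy":-43,"dz":0,"twist":-22.4}]' 100
python3 go.py .4914 -.0573 .12 -2.3
```

```text
time: 1.35
eef_pos: [0.4567, 0.0575, 0.2311]
tcp_rot: [0.02, 1.0, 0.0, 0.0]
contact_force: [1.0, 0.5, 0.3]
opening: 1.0
finger_force: 0.0
t 1.35 pos [0.4567 0.0575 0.2311] tool shift cm [ -3.94 -11.33  11.11] head yaw -2.34 twist -0.04 tilt [-0.  0. -1.] F [1.  0.5 0.3] 1.0001555159194642
```

```bash
python3 -m pendant '[{"dx":-2,"dy":-5.6,"dz":0,"twist":0},{"dx":-3.9,"dy":-11.3,"dz":0,"twist":0},{"dx":-3.9,"dy":-11.3,"dz":5,"twist":0},{"dx":-3.9,"dy":-11.3,"dz":8,"twist":0},{"dx":-3.9,"dy":-11.3,"dz":8,"twist":0},{"dx":-3.9,"dy":-11.3,"dz":8,"twist":0}]'
python3 - <<'E'
from h import *
c=cam("wrist");save(c,"w1.png");hsv=cv2.cvtColor(c["img"],cv2.COLOR_RGB2HSV)
H,S,V=[hsv[...,i].astype(int) for i in range(3)]
for n,m,z in(("white",(S<50)&(V>90),.034),("blue",(H>100)&(H<130)&(S>110),.031)):
    k,l,s,_=cv2.connectedComponentsWithStats(m.astype(np.uint8));i=1+s[1:,4].argmax();v,u=np.nonzero(l==i)
    p=plane(c,np.c_[u,v],z);print(n,s[i],cv2.minAreaRect(p[:,:2].astype(np.float32)*1000))
E
python3 go.py .4914 -.0573 .004 -2.3
```

```text
time: 2.1
eef_pos: [0.4918, -0.0553, 0.1525]
tcp_rot: [0.02, 1.0, -0.0, 0.001]
contact_force: [-0.2, 0.0, 0.1]
opening: 1.0
finger_force: 0.0
white [   0  213   90  169 9838] ((539.0922241210938, -255.91099548339844), (135.87353515625, 49.99354934692383), 0.12516650557518005)
blue [ 274  294   75   44 2491] ((556.5403442382812, -61.89491653442383), (53.5374870300293, 35.12455368041992), 87.69405364990234)
t 2.15 pos [ 0.4922 -0.0553  0.1532] tool shift cm [ 0.12 -0.19 14.92] head yaw -2.31 twist -0.01 tilt [-0.003 -0.001 -1.   ] F [ 0.2 -0.4 -0.2] 1.001128855453385
```

View pics/w1.png

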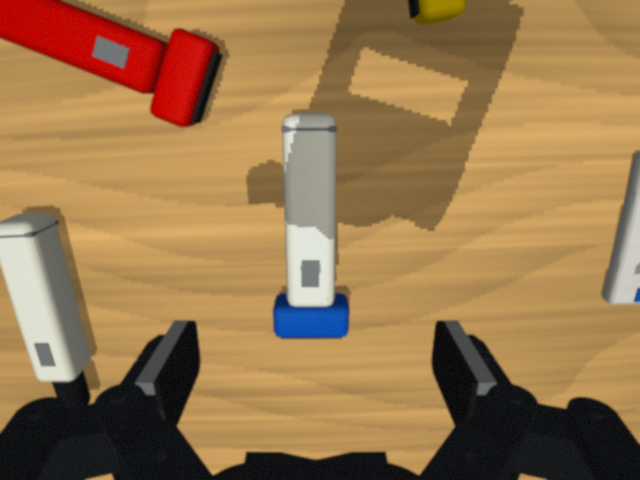

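The wrist view shows the wanted probe at (310,210) with its head at (311,316), centred between the fingers and in line with them. The others are well clear, so I'm descending.

```bash
python3 -m pendant '[{"dx":0.1,"dy":-0.2,"dz":4,"twist":0},{"dx":0.1,"dy":-0.2,"dz":8,"twist":0},{"dx":0.1,"dy":-0.2,"dz":11,"twist":0},{"dx":0.1,"dy":-0.2,"dz":13,"twist":0},{"dx":0.1,"dy":-0.2,"dz":14,"twist":0},{"dx":0.1,"dy":-0.2,"dz":14.5,"twist":0},{"dx":0.1,"dy":-0.2,"dz":14.8,"twist":0},{"dx":0.1,"dy":-0.2,"dz":14.8,"twist":0}]'
python3 go.py .4914 -.0573 .004 -2.3
```

```text
time: 3.15
eef_pos: [0.4905, -0.0573, 0.0039]
tcp_rot: [0.02, 1.0, -0.0, 0.001]
contact_force: [-0.5, -0.0, -0.6]
opening: 1.003
finger_force: 0.0
t 3.15 pos [ 0.4905 -0.0573  0.0039] tool shift cm [-0.09  0.   -0.01] head yaw -2.34 twist -0.04 tilt [-0.001 -0.    -1.   ] F [-0.5 -0.  -0.6] 1.003246648067872
```

Closing on the handle, with a gentle ramp and then full grip, followed by a small test lift.

```bash
Z='' ; python3 -m pendant '[{"dx":0,"dy":0,"dz":0,"twist":0},{"dx":0,"dy":0,"dz":0,"twist":0},{"dx":0,"dy":0,"dz":0,"twist":0},{"dx":0,"dy":0,"dz":0,"twist":0},{"dx":0,"dy":0,"dz":0,"twist":0},{"dx":0,"dy":0,"dz":0,"twist":0},{"dx":0,"dy":0,"dz":0,"twist":0},{"dx":0,"dy":0,"dz":0,"twist":0}]' 0 50
python3 -m pendant '[{"dx":0,"dy":0,"dz":-0.5,"twist":0},{"dx":0,"dy":0,"dz":-1,"twist":0},{"dx":0,"dy":0,"dz":-2,"twist":0},{"dx":0,"dy":0,"dz":-3,"twist":0},{"dx":0,"dy":0,"dz":-3,"twist":0}]'
python3 go.py .4914 -.0573 .18 -2.3
```

```text
time: 4.15
eef_pos: [0.4904, -0.0573, 0.0037]
tcp_rot: [0.02, 1.0, -0.0, 0.0]
contact_force: [-0.2, -1.3, 5.2]
opening: 0.387
finger_force: 52.1
time: 4.78
eef_pos: [0.491, -0.0574, 0.0347]
tcp_rot: [0.02, 1.0, -0.0, 0.001]
contact_force: [0.1, 0.0, -2.3]
opening: 0.387
finger_force: 51.4
t 4.775 pos [ 0.491  -0.0574  0.0347] tool shift cm [-8.000e-02  1.000e-02 -1.453e+01] head yaw -2.34 twist -0.04 tilt [-0.003 -0.001 -1.   ] F [ 0.1  0.  -2.3] 0.3873398672461743
```

```bash
python3 -m pendant '[{"dx":0,"dy":0,"dz":-3,"twist":0},{"dx":0,"dy":0,"dz":-7,"twist":0},{"dx":0,"dy":0,"dz":-11,"twist":0},{"dx":0,"dy":0,"dz":-14.5,"twist":0},{"dx":-0.3,"dy":3,"dz":-15.5,"twist":0},{"dx":-0.5,"dy":7,"dz":-15.5,"twist":0},{"dx":-0.7,"dy":11,"dz":-15.5,"twist":0},{"dx":-0.7,"dy":14,"dz":-15.5,"twist":0},{"dx":-0.7,"dy":15,"dz":-15.5,"twist":0},{"dx":-0.7,"dy":15,"dz":-15.5,"twist":0}]'
python3 go.py .510 .2215 .19 -2.1
```

```text
time: 6.02
eef_pos: [0.5028, 0.0925, 0.188]
tcp_rot: [0.02, 1.0, -0.0, -0.0]
contact_force: [0.9, -0.1, -3.2]
opening: 0.391
finger_force: 51.3
t 6.025 pos [0.5028 0.0925 0.188 ] tool shift cm [-0.2  12.91 -0.2 ] head yaw -2.27 twist -0.17 tilt [ 0.001 -0.    -1.   ] F [ 0.9 -0.1 -3.2] 0.3907367383566084
```

```bash
python3 -m pendant '[{"dx":0,"dy":4,"dz":0,"twist":0},{"dx":-0.2,"dy":8,"dz":0,"twist":0},{"dx":-0.2,"dy":11,"dz":0,"twist":0},{"dx":-0.2,"dy":12.5,"dz":0,"twist":0},{"dx":-0.2,"dy":12.9,"dz":0,"twist":-0.2},{"dx":-0.2,"dy":12.9,"dz":0,"twist":-0.2},{"dx":-0.2,"dy":12.9,"dz":0,"twist":-0.2}]'
python3 go.py .510 .2215 .104 -2.1
python3 - <<'E'
from h import *
c=cam("side");save(c,"s2.png");cv2.imwrite("pics/s2c.png",cv2.resize(c["img"][40:240,150:400,::-1],None,fx=3,fy=3,interpolation=cv2.INTER_CUBIC))
c=cam("top");P=cloud(c);hsv=cv2.cvtColor(c["img"],cv2.COLOR_RGB2HSV);H,S,V=[hsv[...,i].astype(int) for i in range(3)]
b=(H>100)&(H<130)&(S>110)
b[:150]=0;b[:,:195]=0;b[:,300:]=0;b[270:]=0
for n,k in(("head",b&(P[...,2]>.15)),("saddle",b&(P[...,2]>.085)&(P[...,2]<.13))):
    a=P[k];print(n,len(a),a.mean(0),a[:,2].max(),cv2.minAreaRect(a[:,:2].astype(np.float32)*1000))
w=(S<60)&(V>80)&(P[...,2]>.165)&(P[...,2]<.215);w[:150]=0;w[:,:195]=0;w[:,300:]=0
a=P[w];print("handle",len(a),a.mean(0),cv2.minAreaRect(a[:,:2].astype(np.float32)*1000),np.c_[a[:,0],a[:,2]][np.argsort(a[:,0])][::max(1,len(a)//8)].round(3).tolist())
E
```

```text
time: 6.9
eef_pos: [0.5105, 0.2203, 0.1883]
tcp_rot: [0.019, 1.0, -0.0, -0.0]
contact_force: [-1.0, 0.1, -3.0]
opening: 0.388
finger_force: 51.4
t 6.9 pos [0.5105 0.2203 0.1883] tool shift cm [0.05 0.12 8.43] head yaw -2.2 twist -0.1 tilt [ 0. -0. -1.] F [-1.   0.1 -3. ] 0.38802974610673746
head 128 [0.58192023 0.19714041 0.21985602] 0.41380996122973246 ((557.174072265625, 185.86373901367188), (87.82483673095703, 17.611316680908203), 23.67209243774414)
saddle 11 [0.55079851 0.20871357 0.09989428] 0.10239382136906716 ((550.5538940429688, 208.38414001464844), (8.1628999710083, 4.090784072875977), 82.67413330078125)
handle 10 [0.5758021  0.19430049 0.19578446] ((576.8810424804688, 193.99822998046875), (7.16544246673584, 35.95472717285156), 70.92530822753906) [[0.561, 0.194], [0.563, 0.192], [0.57, 0.194], [0.571, 0.191], [0.572, 0.193], [0.579, 0.194], [0.581, 0.196], [0.583, 0.195], [0.584, 0.196], [0.595, 0.211]]
```

View pics/s2c.png

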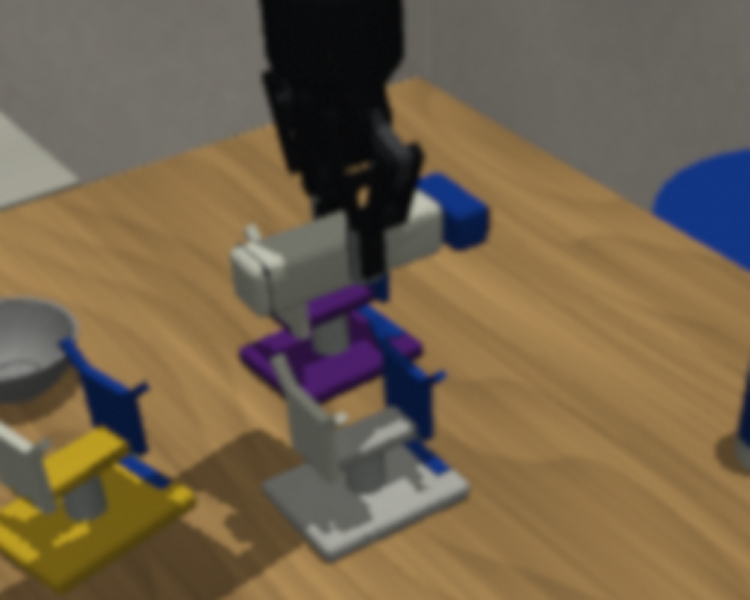

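The crop shows the probe held level, with its head (455,210) on the far side above the white-footed rest (365,480). I'll do a numerical cross-check from the side camera's depth before lowering.

Run:
```python
from h import *
def prep(c):
    P=cloud(c);h=cv2.cvtColor(c["img"],cv2.COLOR_RGB2HSV).astype(int);return P,h[...,0],h[...,1],h[...,2]
def inb(P,x,y,z): return (P[...,0]>x[0])&(P[...,0]<x[1])&(P[...,1]>y[0])&(P[...,1]<y[1])&(P[...,2]>z[0])&(P[...,2]<z[1])
def rep(n,P,k):
    a=P[k];print(n,len(a),"p2",np.percentile(a,2,axis=0).round(4),"p98",np.percentile(a,98,axis=0).round(4),"med",np.median(a,axis=0).round(4))
    return a
for n in("top0.npz","side0.npz"):
    P,H,S,V=prep(dict(np.load(n)))
    rep(n+" blue saddle",P,inb(P,(.53,.57),(.16,.28),(.085,.13))); rep(n+" white saddle",P,inb(P,(.45,.49),(.16,.28),(.085,.13)))
c=cam("side");P,H,S,V=prep(c)
g=inb(P,(.40,.64),(.15,.27),(.17,.235)); w=g&(S<60)&(V>80); b=g&(H>100)&(H<130)&(S>110)
rep("handle",P,w);rep("head",P,b)
t=w&(P[...,2]>0)
a=P[w]
for x0 in np.arange(.43,.58,.02):
    q=a[(a[:,0]>x0)&(a[:,0]<x0+.02)]
    if len(q)>8: print(x0.round(2),len(q),"zmax",np.percentile(q[:,2],95).round(4),"ymin",np.percentile(q[:,1],5).round(4))
```

```text
top0.npz blue saddle 218 p2 [0.5445 0.1805 0.086 ] p98 [0.5549 0.2605 0.1148] med [0.5487 0.2225 0.101 ]
top0.npz white saddle 202 p2 [0.4685 0.1825 0.0889] p98 [0.4782 0.2625 0.1156] med [0.4733 0.2237 0.1015]
side0.npz blue saddle 228 p2 [0.5434 0.1807 0.0857] p98 [0.5539 0.2572 0.1161] med [0.5465 0.2226 0.1   ]
side0.npz white saddle 230 p2 [0.4677 0.1825 0.0861] p98 [0.4776 0.2609 0.1151] med [0.4707 0.2252 0.1004]
handle 1123 p2 [0.4372 0.2016 0.191 ] p98 [0.564  0.2329 0.22  ] med [0.4769 0.2071 0.2126]
head 301 p2 [0.5693 0.1893 0.1955] p98 [0.592  0.2382 0.217 ] med [0.5796 0.198  0.2144]
0.43 224 zmax 0.2194 ymin 0.2057
0.45 253 zmax 0.2198 ymin 0.2048
0.47 244 zmax 0.2198 ymin 0.204
0.49 124 zmax 0.2201 ymin 0.2039
0.51 15 zmax 0.2191 ymin 0.2021
0.53 124 zmax 0.2159 ymin 0.2017
0.55 134 zmax 0.2195 ymin 0.201
```

Level and aligned, and both cameras agree. Lowering.

```bash
python3 -m pendant '[{"dx":0,"dy":0.1,"dz":2,"twist":0},{"dx":0,"dy":0.1,"dz":4,"twist":0},{"dx":0,"dy":0.1,"dz":6,"twist":0},{"dx":0,"dy":0.1,"dz":7,"twist":0},{"dx":0,"dy":0.1,"dz":7.6,"twist":0},{"dx":0,"dy":0.1,"dz":8,"twist":0},{"dx":0,"dy":0.1,"dz":8.2,"twist":0},{"dx":0,"dy":0.1,"dz":8.3,"twist":0},{"dx":0,"dy":0.1,"dz":8.3,"twist":0}]'
python3 go.py .5105 .2213 .1038 -2.1
```

```text
time: 8.18
eef_pos: [0.5106, 0.2223, 0.1056]
tcp_rot: [0.019, 1.0, 0.0, 0.0]
contact_force: [0.3, -0.5, -2.3]
opening: 0.389
finger_force: 51.4
t 8.175 pos [0.5106 0.2223 0.1056] tool shift cm [ 0.   -0.1   0.18] head yaw -2.14 twist -0.04 tilt [-0.001  0.    -1.   ] F [ 0.3 -0.5 -2.3] 0.3888896119636621
```

```bash
python3 -m pendant '[{"dx":0,"dy":-0.1,"dz":0.1,"twist":0},{"dx":0,"dy":-0.1,"dz":0.15,"twist":0},{"dx":0,"dy":-0.1,"dz":0.2,"twist":0},{"dx":0,"dy":-0.1,"dz":0.2,"twist":0}]'
```

```text
time: 8.68
eef_pos: [0.5104, 0.2212, 0.1038]
tcp_rot: [0.019, 1.0, -0.0, 0.0]
contact_force: [-1.7, -0.4, 1.0]
opening: 0.389
finger_force: 51.8
```

The weight has come off the wrist (-2.3 to +1.0 N), so the probe is seated. Releasing and withdrawing straight up.

```bash
python3 -m pendant '[{"dx":0,"dy":0,"dz":0.05,"twist":0},{"dx":0,"dy":0,"dz":0.05,"twist":0},{"dx":0,"dy":0,"dz":0.05,"twist":0},{"dx":0,"dy":0,"dz":0.05,"twist":0}]' 45 20
python3 -m pendant '[{"dx":0,"dy":0,"dz":0,"twist":0},{"dx":0,"dy":0,"dz":0,"twist":0},{"dx":0,"dy":0,"dz":0,"twist":0},{"dx":0,"dy":0,"dz":0,"twist":0},{"dx":0,"dy":0,"dz":0,"twist":0},{"dx":0,"dy":0,"dz":-1,"twist":0},{"dx":0,"dy":0,"dz":-3,"twist":0},{"dx":0,"dy":0,"dz":-7,"twist":0},{"dx":0,"dy":0,"dz":-12,"twist":0},{"dx":0,"dy":0,"dz":-12,"twist":0}]' 90
python3 -m pendant '[{"dx":0,"dy":-5,"dz":0,"twist":0},{"dx":0,"dy":-10,"dz":0,"twist":0},{"dx":0,"dy":-15,"dz":0,"twist":0},{"dx":0,"dy":-20,"dz":0,"twist":0},{"dx":0,"dy":-23,"dz":0,"twist":0},{"dx":0,"dy":-23,"dz":0,"twist":0}]'
python3 - <<'E'
from h import *
for n in("top","side"):
    c=cam(n);save(c,n+"9.png");P=cloud(c);h=cv2.cvtColor(c["img"],cv2.COLOR_RGB2HSV).astype(int);H,S,V=h[...,0],h[...,1],h[...,2]
    g=(P[...,0]>.4)&(P[...,0]<.64)&(P[...,1]>.16)&(P[...,1]<.28)&(P[...,2]>.12)&(P[...,2]<.16)
    for m,k in(("handle",g&(S<60)&(V>80)),("head",g&(H>100)&(H<130)&(S>110))):
        a=P[k]; r=cv2.minAreaRect(a[:,:2].astype(np.float32)*1000);print(n,m,len(a),np.round(r[0],1),np.round(r[1],1),round(r[2],1),"z50,95",np.percentile(a[:,2],[50,95]).round(4))
cv2.imwrite("pics/end.png",cv2.resize(c["img"][60:360,150:550,::-1],None,fx=2,fy=2))
E
```

```text
time: 9.18
eef_pos: [0.5104, 0.2213, 0.1028]
tcp_rot: [0.019, 1.0, 0.0, 0.0]
contact_force: [-0.1, -0.5, 0.5]
opening: 0.451
finger_force: 0.0
time: 10.42
eef_pos: [0.5134, 0.222, 0.2295]
tcp_rot: [0.019, 1.0, 0.001, 0.006]
contact_force: [0.4, -0.2, -0.6]
opening: 0.899
finger_force: 0.0
time: 11.18
eef_pos: [0.5014, -0.0102, 0.2223]
tcp_rot: [0.02, 1.0, 0.0, -0.0]
contact_force: [-0.3, -0.1, -0.1]
opening: 0.903
finger_force: 0.0
top handle 1261 [516.9 226.3] [ 56.1 158.1] 84.4 z50,95 [0.1332 0.1361]
top head 355 [584.2 218.4] [54.1 26. ] 87.9 z50,95 [0.1306 0.1333]
side handle 1034 [517.1 224.8] [ 51.1 160.7] 85.4 z50,95 [0.1335 0.1357]
side head 213 [582.  216.1] [53.1 24.2] 84.2 z50,95 [0.1311 0.1327]
```

View pics/end.png

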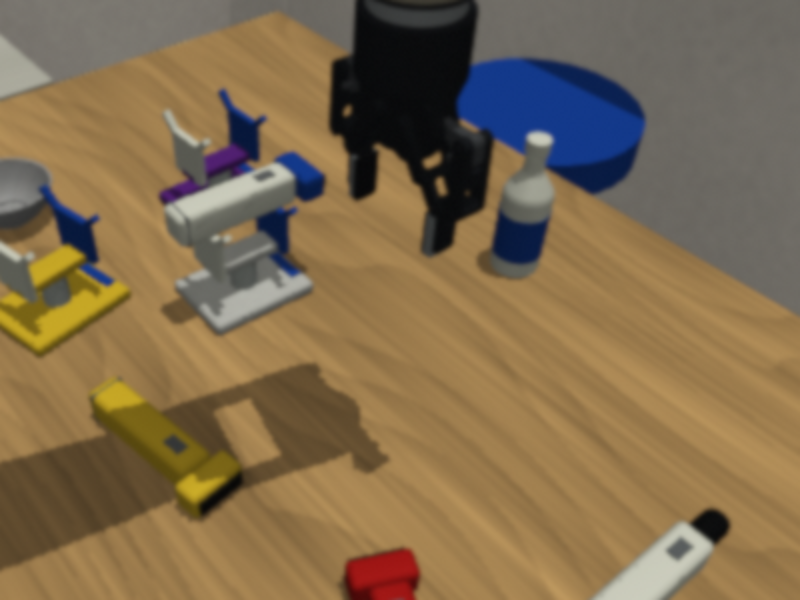

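The crop shows the probe lying in both saddles with its head (300,175) beyond the blue one, and the other probe (655,560) lying undisturbed. Its top is at z = 0.134-0.136 and its estimated mid at (0.512, 0.221), against the seat at (0.511, 0.221).

```bash
python3 -c "from plant import ctrl; print(ctrl.sign_off())"
```

```text
the job is handed in; nothing more can be done
None
```

The blue-headed probe is released and lies level in both saddles of the white-footed rest, head beyond the blue saddle and within about 2 mm of centre; the other probe was left untouched, and the job was handed in at about 11 s (no verdict was returned).

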